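# Photograph a flap disc: push it home, half-press, then shoot

## Task

Push the flap disc that lies out on the open bench along the bench until it lies flat and fully home in the V-shaped stop under the inspection camera. Then take its picture with the large shutter key on the release box: press the key gently down to its first click and hold it there for a good second so the camera can focus, then press it fully down, and let it go. Do not shoot before the disc is home, leave the small lamp button alone, leave the disc home, and do not shift the tape measure, blue tin, bolt or wrench.

Things in the scene. Friction and masses are not known exactly. Their poses are not given: they have to be found in the camera images.
- flap_disc: orange flap (grinding) disc lying flat on the bench, 115 mm across (radius 55 to 57, not quite round), 16 mm thick, about 0.18 kg, loose; too wide to grasp, its centre hole is not usable, so push it at its rim. (Another orange disc, fixed, lies in the far right corner by the aerosol: ignore it.) Origin at the centre of its underside. It starts either left or right of the camera stand, and the release box is then on the other side
- camera_stand: inspection camera on a column with a V-shaped stop of two steel bars in front, fixed to the bench. Origin: on the bench where the disc's centre is when it touches both bars. +x points from there into the V towards the column, so the V is open to -x, roughly to the robot. A base 150 mm wide lies behind the V at x = 85 to 260 mm; the column is at x = 205 mm, 306 mm high
- v_corner (a point): inner corner of the V on the bench, 79 mm along the stand's x from its origin. The inner faces of the two bars meet here at a right angle and run back at 45 degrees to x, ending at (9, 71) and (9, -71) mm in the stand's frame. Bars 22 mm high, 12 mm thick, 100 mm long
- camera_head (a point): centre of the camera's grey head, 130 mm along the stand's x, 235 mm above the bench; with its lens it fills x = 75 to 170 mm, above z = 160 mm, 85 mm wide, looking down at the disc's place
- release_box: grey box 85 (its x) x 130 (its y) x 40 mm high, fixed to the bench; carries the shutter key (large round steel key) at local (0, 28) mm and the lamp button (small round steel button) at local (0, -38) mm. Origin at the centre of its underside
- key_top (a point): centre of the top face of the shutter key: a round steel key 34 mm in diameter, its top 57 mm above the bench when untouched, standing 17 mm proud of the box. It is pressed straight down and springs back. It has two stages: the first 5 mm take 1.5 rising to 3 N and end at the first click, a clear stop; only above 9 N does it go on, 4 mm more, 13 N at the bottom, where it stops hard
- shutter_key (a joint): first stage of the shutter key in m: 0 untouched, 0.005 at the first click
- shutter_core (a joint): second stage of the shutter key in m: 0 until the key is pushed past the first click, 0.004 fully pressed
- lamp_button (a joint): small round steel lamp button, 14 mm in diameter in a 30 mm collar, top 16 mm above the box, 66 mm from the shutter key; value in m, 0 untouched, 0.004 pressed. Leave it alone
- tape_measure: yellow tape measure standing on the bench, 35 (its x) x 80 (its y) x 69 mm high, loose; origin at the centre of its underside. Leave where it is
- blue_can: open blue tin, 69 mm in diameter, 87 mm high, standing loose; origin at the centre of its underside. Leave where it is. It or the tape measure may stand in the disc's straight way to the camera
- bolt_3: carriage bolt lying near the front edge of the bench, 110 mm long (its y), 21 mm wide and high; origin at the centre of its underside. Leave where it is
- wrench_1: combination wrench lying left of the camera stand, 201 mm long (its x), 34 mm wide, 7 mm thick; origin at the centre of its underside. Leave where it is
Not all that is in view belongs to the job. Leave any pink look-alike of the flap_disc alone.

How it is judged:
By the outcome, as a careful person would: the job done as asked, in the order asked, and still so for the second after the job is handed in, with the robot touching nothing.
It also fails if it takes over 72 s, if anything falls off the work surface, if the arm or the gripper's body presses on something with over 40 N, if the wrist force passes 120 N, or if a joint passes its speed limit or range.

## Robot

A 6-joint arm with a two-finger parallel gripper is mounted at the origin on a cart in front of the work surface, level with it; the furniture and walls round the work are solid. World frame = base frame: x ahead of the robot, y to its left, z up, the work surface at z = 0. Lengths are in m, angles in rad, forces in N, time in s.
With the tool pointing down it reaches from about 0.325 to 0.85 m from the base axis. Payload 4.4 kg.
Tool frame: the origin (TCP) lies midway between the tips of the shut fingers; the grasp point (between the pads) lies 19 mm behind it; z points along the fingers, y is the line along which they close (so a half turn about z gives the same grasp; the last joint's range is limited). The gripper opens to 94 mm and grips with 3 to 60 N. Pads are 16 mm wide; open, the fingers measure 119 mm over their backs; the gripper's body (75 mm by 177 mm) begins 78 mm behind the grasp point.
Start: joints at [1.183, 0.207, 1.542, -0, 1.393, -0.15], TCP at [0.135, 0.559, 0.205] pointing down, gripper open.
Joint ranges: [-2.73, 2.73], [-0.86, 2.22], [0.23, 2.46], [-1.11, 4.25], [0.08, 2.63], [-2.82, 2.82]. Speed limits (rad/s): [2.79, 2.79, 3.14, 3.14, 3.14, 3.14].

## Interface

Orientations are given as [roll, pitch, yaw] about the fixed x, y, z axes, in that order (R = Rz(yaw) Ry(pitch) Rx(roll)).
In Python, from bench import * gives the robot as it stands. The module is installed in compiled form; this text tells all that it offers.
- The arm moves only by the tool jog_arm, never from a script. Its argument "steps" is text: rows parted by semicolons, each of 4 numbers parted by spaces: the shift along the tool's x, y, z as a fraction of full scale, then the turn about the tool's z as a fraction of full scale. A call has 1 to 20 rows; each row is the pose to reach, as a shift and turn from the pose commanded when the call began, along the tool's axes at that moment; what a row does not reach only later rows make up. Full scale, the value 1, is 0.1 m for a shift and 45 degrees for a turn. A row lasts 1/10 s, in which the tool goes at most 50 mm and 8.59 degrees, less where a joint would pass 70% of its speed; a pose out of reach is approached as far as the arm can. A call with a number of a shift or a turn outside -1 to 1 is refused whole. A call with a gripper value outside its range is refused whole. "jaw" is the gripper's target within -1 to 1 (fully open at 1, half-way at 0, shut at -1), set as the call begins (left out, the last holds). The fingers move at their own pace and stop on an object; "squeeze" is the grip in N (left out, the last holds). Time passes only in rows, so rows that repeat a pose let the fingers close. It gives the time, the measured TCP pose, the force, the opening and the grip force at its end, in the units of the state.
- state(): the state, without advancing time (a new reading comes with each control period).
- read_camera(name): name is "scene" or "top" or "wrist"; returns a dict with "img" (400x640x3 uint8, red, green, blue), "z_map" (400x640 float32, m along the optical axis (not along the pixel's ray), 0 where there is no reading), "mtx" (3x3 intrinsics, pixels), "cam_to_world" (4x4, takes a point from camera to world coordinates). Camera axes: x right, y up, looking along -z (the intrinsics and any distortion apply to the point x, -y, -z); pixel columns grow to the right and rows downward; lengths in m; the calibration is good to about 2 mm. A picture is of the moment at which its call begins.
- hand_in(): hands the job in; it is judged then, once.
The state is a dict: "time": time; "joint_pos": joint angles; "dq": joint speeds; "joint_efforts": joint torques, N m; "position": TCP position; "eef_rot": TCP orientation; "force": force on the tool from outside, world axes, zero at the start; "torque": the same for the moment, N m; "gripper_width": finger opening in m; "grasp_force": force on a finger pad.
Only numpy, scipy, OpenCV 4.12 (cv2) and the standard library are available. Lean on these libraries where they do the work, as an engineer would, in place of code of your own. Each camera call takes 0.05 s, during which the arm holds its last target. There are 200 camera calls.

## Working session

There is one attempt and no reset: what is moved stays moved. The work goes in short steps, Python scripts to look and compute and a tool call to move; the robot and the scene stay as the last step left them, time stands still between calls to the robot, and variables do not carry over. Pictures are saved under pics/ and viewed, at most 10 in all, crops included, and the job is handed in when it is done.

Besides the shell and the picture viewer there is one more tool, called after "Request:" as name(argument=value, ...) on one line, values as JSON. jog_arm: Moves the arm, as the interface text tells. Its arguments: {"type":"object","properties":{"steps":{"type":"string"},"jaw":{"type":"number"},"squeeze":{"type":"number"}},"required":["steps"]}

```bash
mkdir -p pics; cat > h.py <<'E'
from bench import *
import numpy as np, cv2
def pts(c):
    K=c["mtx"];T=c["cam_to_world"];z=c["z_map"]
    v,u=np.mgrid[0:400,0:640]
    p=np.stack([(u-K[0,2])/K[0,0]*z,-(v-K[1,2])/K[1,1]*z,-z],-1)
    w=p@T[:3,:3].T+T[:3,3]; w[z==0]=np.nan
    return w
def ray(c,uv,h):
    K=c["mtx"];T=c["cam_to_world"];uv=np.atleast_2d(uv).astype(float)
    d=np.stack([(uv[:,0]-K[0,2])/K[0,0],-(uv[:,1]-K[1,2])/K[1,1],-np.ones(len(uv))],-1)@T[:3,:3].T
    o=T[:3,3]; return o+d*((h-o[2])/d[:,2])[:,None]
E
python3 - <<'E'
from h import *
s=state();print(s["time"],s["position"],s["eef_rot"],s["force"])
for n in ["scene","top"]:
    c=read_camera(n);cv2.imwrite(f"pics/{n}0.png",c["img"][...,::-1]);np.savez(f"{n}0.npz",**c);print(n,c["cam_to_world"].round(3).tolist(),c["mtx"].tolist())
E
```

```text
0.0 [0.13460174 0.55819713 0.20429416] [-3.13935486e+00 -3.19535472e-04  2.90480381e+00] [-0.19758509 -0.09756693  1.21212383]
scene [[0.496, 0.468, -0.732, -0.162], [-0.868, 0.248, -0.429, -0.316], [-0.02, 0.848, 0.529, 0.706], [0.0, 0.0, 0.0, 1.0]] [[413.6205201547733, 0.0, 316.7682908545624], [0.0, 413.6205201547733, 202.02534236814495], [0.0, 0.0, 1.0]]
top [[-0.003, 0.993, -0.115, 0.48], [-1.0, -0.0, 0.023, 0.107], [0.023, 0.115, 0.993, 1.225], [0.0, 0.0, 0.0, 1.0]] [[392.9237674181655, 0.0, 321.3371804553181], [0.0, 392.9237674181655, 205.52831677274753], [0.0, 0.0, 1.0]]
```

View pics/scene0.png

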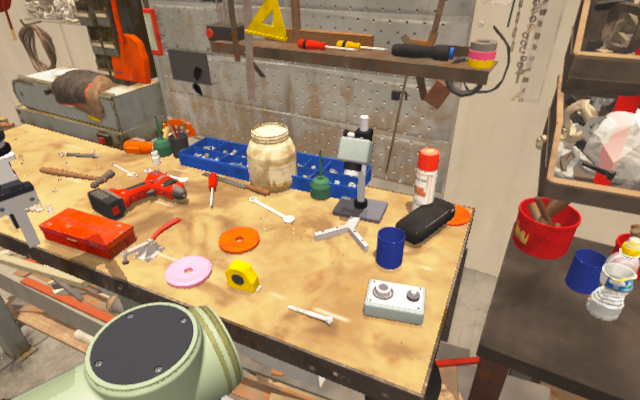

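View pics/top0.png

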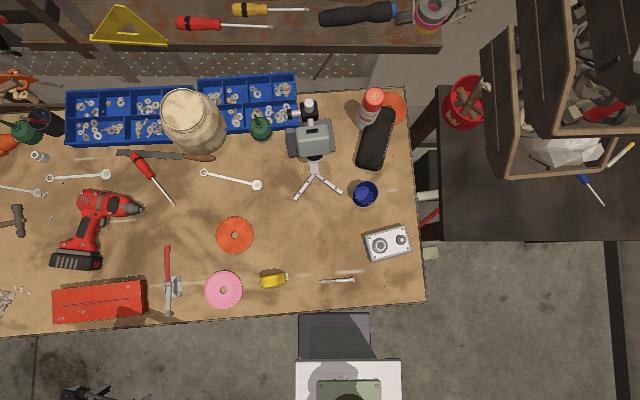

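The scene view shows the orange disc at (238,240), the V at (345,232), the tin at (390,247), the tape at (241,276) and the box at (394,300). In the top view these are: disc (235,235), V (315,178), tin (365,193), tape (272,279), box (387,243), bolt (337,280) and wrench (230,179).

```bash
python3 - <<'E'
from h import *
for n,boxes in [("top",dict(disc=(205,205,265,262))),("scene",dict(disc=(205,215,270,262)))]:
    c=dict(np.load(f"{n}0.npz"));w=pts(c);hsv=cv2.cvtColor(c["img"],cv2.COLOR_RGB2HSV)
    x0,y0,x1,y1=boxes["disc"]
    m=np.zeros((400,640),np.uint8);m[y0:y1,x0:x1]=cv2.inRange(hsv,(3,150,120),(16,255,255))[y0:y1,x0:x1]
    ct=max(cv2.findContours(m,0,1)[0],key=cv2.contourArea)
    q=w[m>0];print(n,"disc z",np.nanpercentile(q[:,2],[5,50,95]).round(4))
    p=ray(c,ct[:,0],np.nanmedian(q[:,2]))[:,:2].astype(np.float32);print(cv2.minEnclosingCircle(p),cv2.fitEllipse(p))
    # things above the bench
    g=((w[...,2]>.004)&(w[...,2]<.35)&(w[...,0]>.2)&(w[...,0]<.85)&(w[...,1]<.45)&(w[...,1]>-.4)).astype(np.uint8)
    k,l,st,ce=cv2.connectedComponentsWithStats(g)
    for i in range(1,k):
        if st[i,4]>60:
            r=w[l==i];print(st[i].tolist(),"min",r.min(0).round(3),"max",r.max(0).round(3))
c=dict(np.load("top0.npz"));w=pts(c)
im=cv2.resize(c["img"][150:270,270:430],None,fx=5,fy=5,interpolation=cv2.INTER_CUBIC);cv2.imwrite("pics/topcrop.png",im[...,::-1])
b=w[215:275,355:420];sel=b[(b[...,2]>.03)&(b[...,2]<.047)];print("box",cv2.minAreaRect(sel[:,:2].astype(np.float32)))
h=((w[...,2]>.049)&(w[...,2]<.07)).astype(np.uint8);h[:215]=0;h[275:]=0;h[:,:355]=0;h[:,420:]=0
k,l,st,ce=cv2.connectedComponentsWithStats(h)
for i in range(1,k): print("knob",st[i].tolist(),np.nanmean(w[l==i],0).round(4),w[l==i].min(0).round(3),w[l==i].max(0).round(3))
E
```

```text
top disc z [0.0077 0.0124 0.0171]
((0.5306336283683777, 0.34708213806152344), 0.0576772503554821) ((0.5305165648460388, 0.34723401069641113), (0.11166524142026901, 0.11195483803749084), 120.12750244140625)
[483, 93, 45, 87, 1677] min [ 0.648 -0.4    0.244] max [ 0.85  -0.326  0.35 ]
[286, 99, 57, 102, 2307] min [0.636 0.015 0.004] max [0.85  0.191 0.309]
[184, 112, 51, 51, 1322] min [0.759 0.346 0.005] max [0.85  0.45  0.204]
[250, 129, 22, 13, 217] min [0.826 0.236 0.004] max [0.85  0.3   0.067]
[354, 129, 38, 42, 1139] min [ 0.727 -0.138  0.004] max [ 0.85  -0.025  0.07 ]
[203, 167, 35, 15, 98] min [0.698 0.343 0.004] max [0.743 0.449 0.012]
[251, 179, 11, 11, 76] min [0.672 0.267 0.004] max [0.705 0.299 0.013]
[352, 180, 26, 27, 344] min [ 0.618 -0.084  0.004] max [ 0.702 -0.017  0.093]
[216, 214, 37, 40, 1073] min [0.474 0.292 0.004] max [0.595 0.402 0.02 ]
[362, 225, 50, 37, 1229] min [ 0.449 -0.192  0.005] max [ 0.558 -0.047  0.063]
[204, 270, 39, 40, 1130] min [0.307 0.32  0.004] max [0.423 0.435 0.025]
[260, 272, 29, 16, 330] min [0.371 0.182 0.004] max [0.418 0.267 0.074]
[3
[... 740 characters left out ...]
, 46, 33, 1115] min [0.305 0.316 0.004] max [0.42  0.431 0.017]
[225, 261, 34, 31, 753] min [0.37  0.186 0.004] max [0.413 0.259 0.07 ]
[363, 280, 63, 45, 2174] min [ 0.445 -0.195  0.004] max [ 0.555 -0.053  0.059]
[288, 306, 45, 20, 209] min [ 0.38  -0.023  0.004] max [0.399 0.087 0.02 ]
box ((0.5041642189025879, -0.12155419588088989), (0.08479820936918259, 0.13063234090805054), 14.747211456298828)
knob [396, 235, 10, 10, 68] [ 0.5136 -0.1573  0.0536] [ 0.5   -0.17   0.049] [ 0.527 -0.143  0.063]
knob [375, 240, 11, 11, 100] [ 0.4969 -0.0936  0.0567] [ 0.482 -0.109  0.051] [ 0.512 -0.078  0.062]
knob [387, 247, 1, 1, 1] [ 0.4911 -0.1158  0.0495] [ 0.491 -0.116  0.05 ] [ 0.491 -0.116  0.05 ]
```

View pics/topcrop.png

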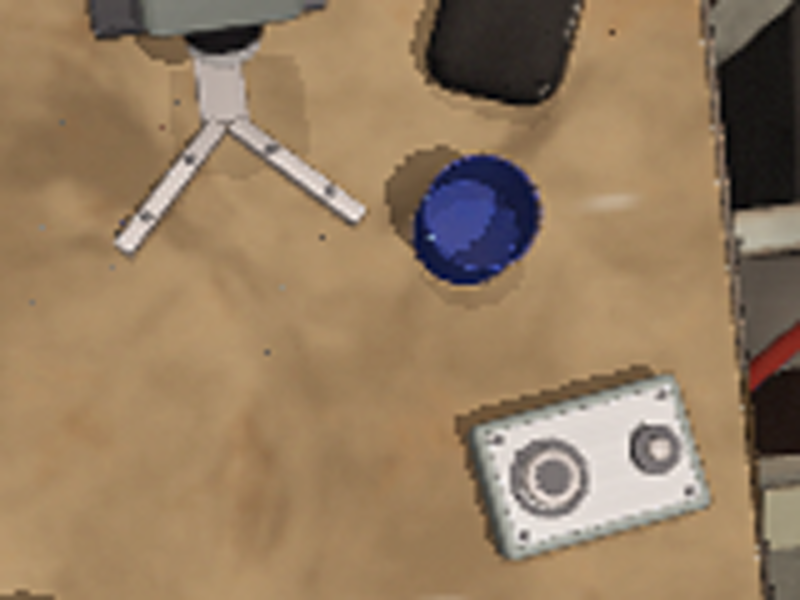

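```bash
python3 - <<'E'
from h import *
for n,(x0,y0,x1,y1) in [("top",(290,172,347,204)),("scene",(312,212,372,250))]:
    c=dict(np.load(f"{n}0.npz"));w=pts(c)
    m=np.zeros((400,640),np.uint8)
    s=(w[...,2]>.014)&(w[...,2]<.03);m[y0:y1,x0:x1]=s[y0:y1,x0:x1]
    P=w[m>0];print(n,len(P),P.min(0).round(3),P.max(0).round(3), np.median(P[:,2]).round(4))
    # split into two bars: RANSAC line then remainder
    rng=np.random.default_rng(0);Q=P[:,:2];L=[]
    for k in range(2):
        best=None
        for _ in range(500):
            a,b=Q[rng.choice(len(Q),2,False)];d=b-a
            if np.hypot(*d)<.03: continue
            d/=np.hypot(*d);e=abs((Q-a)@[-d[1],d[0]])<.006
            if best is None or e.sum()>best.sum(): best=e
        l=cv2.fitLine(Q[best].astype(np.float32),2,0,.01,.01).ravel();t=(Q[best]-l[2:])@l[:2]
        print("bar",l.round(4),best.sum(),np.degrees(np.arctan2(l[1],l[0])).round(1),"ends",(l[2:]+t.min()*l[:2]).round(3),(l[2:]+t.max()*l[:2]).round(3));L.append(l);Q=Q[~best]
    A=np.array([L[0][:2],-L[1][:2]]).T;u=np.linalg.solve(A,L[1][2:]-L[0][2:]);X=L[0][2:]+u[0]*L[0][:2]
    d=[]
    for l in L: d.append(l[:2]*np.sign(l[:2]@(X-l[2:])))
    ax=sum(d);ax/=np.hypot(*ax);cor=X-ax*.006*2**.5
    print("centreline X",X.round(4),"yaw",np.degrees(np.arctan2(ax[1],ax[0])).round(2),"corner",cor.round(4),"home",(cor-.079*ax).round(4))
E
```

```text
top 261 [0.636 0.015 0.014] [0.722 0.167 0.029] 0.0219
bar [ 0.7992 -0.6011  0.678   0.1328] 125 -36.9 ends [0.638 0.163] [0.722 0.1  ]
bar [0.617  0.7869 0.6879 0.0548] 125 51.9 ends [0.658 0.016] [0.719 0.095]
centreline X [0.7227 0.0991] yaw 7.48 corner [0.7143 0.098 ] home [0.6359 0.0877]
scene 316 [0.634 0.013 0.014] [0.815 0.165 0.025] 0.0186
bar [0.6054 0.796  0.6821 0.0516] 118 52.7 ends [0.654 0.015] [0.715 0.094]
bar [ 0.8048 -0.5935  0.6721  0.132 ] 121 -36.4 ends [0.634 0.16 ] [0.714 0.101]
centreline X [0.7177 0.0984] yaw 8.17 corner [0.7093 0.0972] home [0.6311 0.086 ]
```

```bash
cat >> h.py <<'E'
from scipy.spatial.transform import Rotation as Ro
def go(x,y,z,yawdeg,pos=None,yaw=None):
    "successive calls' numbers from the present pose (tool vertical)"
    s=state();p=np.array(s["position"]) if pos is None else np.array(pos);yw=np.degrees(s["eef_rot"][2]) if yaw is None else yaw
    for i in range(8):
        a=np.radians(yw);X=np.array([np.cos(a),np.sin(a),0]);Y=np.array([np.sin(a),-np.cos(a),0]);Z=np.array([0,0,-1.])
        d=np.array([x,y,z])-p;v=np.array([d@X,d@Y,d@Z])*10
        t=-((yawdeg-yw+180)%360-180)/45
        v=v/max(1,abs(v).max());t=np.clip(t,-1,1)
        print(v.round(3),round(t,3))
        p=p+(v[0]*X+v[1]*Y+v[2]*Z)*.1;yw-=t*45
        if np.linalg.norm(p-[x,y,z])<1e-4 and abs((yawdeg-yw+180)%360-180)<.01:break
E
python3 - <<'E'
from h import *
go(.523,.421,.06,95)
E
```

```text
[-1.    -0.103  0.352] 1.0
[-1.     0.813  0.452] 0.587
[-0.455  1.     0.385] -0.0
[-0.301  0.661  0.255] -0.0
```

Request:
jog_arm(steps="-0.2 -0.02 0.07 0.18; -0.4 -0.04 0.14 0.36; -0.6 -0.06 0.2 0.54; -0.8 -0.08 0.27 0.72; -1 -0.1 0.35 0.9; -1 -0.1 0.35 1; -1 -0.1 0.35 1", jaw=0.28)

```text
time: 0.8
position: [0.23, 0.5249, 0.1695]
eef_rot: [-3.14, 0.001, 2.118]
force: [0.0, -0.5, -0.7]
gripper_width: 0.06
grasp_force: 0.0
```

```bash
python3 -c "
from h import *
s=state();print(s['time'],s['position'],s['eef_rot'],s['gripper_width'],s['force']);go(.523,.421,.06,95)"
```

```text
0.8 [0.2300128  0.52494793 0.16947205] [-3.13978490e+00  8.08306673e-04  2.11839991e+00] 0.060013163804353536 [ 0.00928014 -0.4972574  -0.69074098]
[-1.     0.812  0.454] 0.586
[-0.456  1.     0.387] -0.0
[-0.299  0.656  0.254] -0.0
```

Request:
jog_arm(steps="-0.25 0.2 0.1 0.15; -0.5 0.4 0.2 0.3; -0.75 0.6 0.3 0.45; -1 0.81 0.4 0.586; -1 0.81 0.4 0.586; -1 0.81 0.4 0.586")

```text
time: 1.4
position: [0.3508, 0.4825, 0.13]
eef_rot: [-3.14, 0.0, 1.66]
force: [-0.1, 0.9, -0.3]
gripper_width: 0.0596
grasp_force: 0.0
```

Request:
jog_arm(steps="-0.12 0.25 0.1 0; -0.23 0.5 0.2 0; -0.35 0.75 0.3 0; -0.45 1 0.35 0; -0.45 1 0.35 0")

```text
time: 1.9
position: [0.4559, 0.4464, 0.0952]
eef_rot: [3.141, 0.0, 1.659]
force: [-0.0, 0.2, 0.3]
gripper_width: 0.0601
grasp_force: 0.0
```

```bash
python3 -c "
from h import *
go(.523,.421,.04,95)"
```

```text
[-0.313  0.646  0.552] 0.002
```

Request:
jog_arm(steps="-0.1 0.22 0.15 0; -0.2 0.43 0.3 0; -0.31 0.64 0.5 0; -0.31 0.64 0.7 0; -0.31 0.64 0.8 0; -0.31 0.64 0.88 0; -0.31 0.64 0.88 0; -0.31 0.64 0.88 0")

```text
time: 2.7
position: [0.5207, 0.4225, 0.0083]
eef_rot: [3.141, -0.001, 1.661]
force: [0.8, 0.1, -0.5]
gripper_width: 0.0603
grasp_force: 0.0
```

```bash
python3 -c "
from h import *
go(.549,.132,.007,95)
c=read_camera('top');hsv=cv2.cvtColor(c['img'],cv2.COLOR_RGB2HSV)
cv2.imwrite('pics/t1.png',cv2.resize(c['img'][130:300,190:420],None,fx=3,fy=3)[...,::-1])"
```

```text
[-1.     0.007  0.005] 0.003
[-1.     0.01   0.005] -0.0
[-0.918  0.009  0.004] -0.0
```

View pics/t1.png

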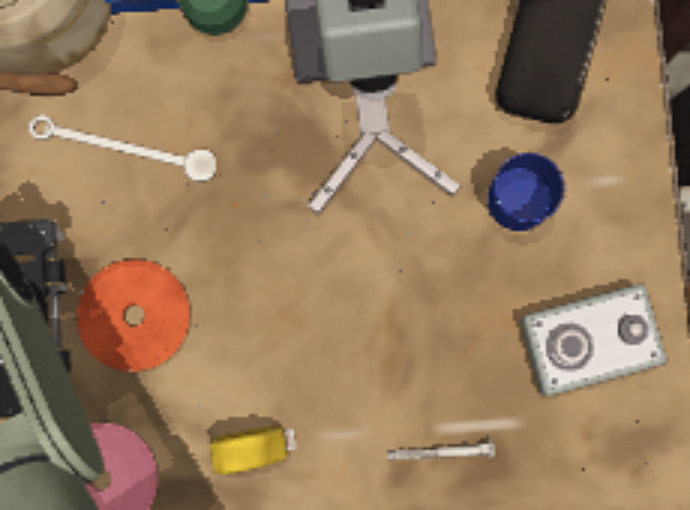

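The crop shows the gripper at (45,300), clear of and behind the disc at (135,315); the way ahead is free. I'll push.

Request:
jog_arm(steps="-0.03 0 0 0; -0.07 0 0 0; -0.12 0 0 0; -0.17 0 0 0; -0.22 0 0 0; -0.28 0 0 0; -0.34 0 0 0; -0.4 0 0 0; -0.46 0 0 0; -0.52 0 0 0; -0.58 0 0 0; -0.64 0 0 0; -0.7 0.01 0 0; -0.76 0.01 0 0; -0.82 0.01 0 0; -0.88 0.01 0 0; -0.94 0.01 0 0; -1 0.01 0 0")

```text
time: 4.55
position: [0.531, 0.3214, 0.0075]
eef_rot: [3.142, 0.0, 1.659]
force: [-0.5, 0.9, -0.1]
gripper_width: 0.06
grasp_force: 0.4
```

Request:
jog_arm(steps="-0.06 0 0 0; -0.12 0 0 0; -0.18 0 0 0; -0.24 0 0 0; -0.3 0 0 0; -0.36 0 0 0; -0.42 0 0 0; -0.48 0 0 0; -0.54 0 0 0; -0.6 0 0 0; -0.66 0 0 0; -0.72 0.01 0 0; -0.78 0.01 0 0; -0.84 0.01 0 0; -0.9 0.01 0 0; -0.95 0.01 0 0; -1 0.01 0 0")

```text
time: 6.25
position: [0.5407, 0.222, 0.0074]
eef_rot: [-3.142, -0.0, 1.659]
force: [0.3, 0.1, 0.6]
gripper_width: 0.0601
grasp_force: 0.4
```

```bash
cat >> h.py <<'E'
def disc(c,show=None):
    hsv=cv2.cvtColor(c["img"],cv2.COLOR_RGB2HSV);m=cv2.inRange(hsv,(3,150,80),(16,255,255))
    v,u=np.mgrid[0:400,0:640];w=ray(c,np.stack([u.ravel(),v.ravel()],-1),.013).reshape(400,640,3)
    m[(w[...,0]<.42)|(w[...,0]>.74)|(w[...,1]>.42)|(w[...,1]<-.05)]=0
    ct=max(cv2.findContours(m,0,1)[0],key=cv2.contourArea)
    p=ray(c,cv2.convexHull(ct)[:,0],.013)[:,:2].astype(np.float32)
    print("disc",cv2.minEnclosingCircle(p),cv2.fitEllipse(p) if len(p)>5 else "")
E
python3 -c "
from h import *
disc(read_camera('top'));disc(read_camera('scene'));go(.549,.132,.007,95)"
```

```text
disc ((0.5492189526557922, 0.16675777733325958), 0.057171426713466644) ((0.551416277885437, 0.1570296734571457), (0.08895852416753769, 0.11379186809062958), 104.36734008789062)
disc ((0.5427316427230835, 0.16307194530963898), 0.0637921392917633) ((0.5430774688720703, 0.16220994293689728), (0.11453136056661606, 0.1276399791240692), 123.59395599365234)
[-0.9    0.003  0.004] 0.001
```

Request:
jog_arm(steps="-0.05 0 0 0; -0.1 0 0 0; -0.16 0 0 0; -0.22 0 0 0; -0.28 0 0 0; -0.34 0 0 0; -0.4 0 0 0; -0.46 0 0 0; -0.52 0 0 0; -0.58 0 0 0; -0.64 0 0 0; -0.7 0 0 0; -0.76 0 0 0; -0.81 0 0 0; -0.85 0 0 0; -0.88 0 0 0; -0.9 0 0 0; -0.9 0 0 0")

```text
time: 8.15
position: [0.5487, 0.1325, 0.0074]
eef_rot: [-3.142, 0.0, 1.659]
force: [-0.2, -0.1, 0.3]
gripper_width: 0.0603
grasp_force: 0.1
```

Request:
jog_arm(steps="0.1 0 0 0; 0.2 0 0 0; 0.3 0 -0.1 0; 0.4 0 -0.3 0; 0.4 0 -0.5 0; 0.4 0 -0.6 0; 0.4 0 -0.6 0; 0.4 0 -0.6 0")

```text
time: 8.95
position: [0.5449, 0.1728, 0.0674]
eef_rot: [-3.141, 0.0, 1.659]
force: [-0.3, -0.3, -0.4]
gripper_width: 0.06
grasp_force: 0.0
```

```bash
python3 -c "
from h import *
c=read_camera('top');disc(c);disc(read_camera('scene'))
go(.472,.065,.07,187.8)
"
```

```text
disc ((0.5572788119316101, 0.07755331695079803), 0.05756906792521477) ((0.5572612285614014, 0.07424195855855942), (0.10384798049926758, 0.11664288491010666), 96.69458770751953)
disc ((0.5498495101928711, 0.07404565811157227), 0.062434229999780655) ((0.5500553846359253, 0.07329884171485901), (0.11518543213605881, 0.1254713386297226), 118.15706634521484)
[-1.    -0.808 -0.036] -1.0
[-0.001 -0.008 -0.   ] -1.0
[0. 0. 0.] -0.061
```

Request:
jog_arm(steps="-0.15 -0.12 0 -0.15; -0.3 -0.25 0 -0.3; -0.45 -0.38 0 -0.45; -0.6 -0.5 0 -0.6; -0.8 -0.65 0 -0.8; -1 -0.81 0 -1; -1 -0.81 0 -1; -1 -0.81 0 -1")

```text
time: 9.85
position: [0.4729, 0.0658, 0.0669]
eef_rot: [-3.141, -0.001, 2.441]
force: [0.7, 0.0, -0.3]
gripper_width: 0.0603
grasp_force: 0.0
```

Request:
jog_arm(steps="0 0 0 -0.18; 0 0 0 -0.36; 0 0 0 -0.54; 0 0 0 -0.72; 0 0 0 -0.9; 0 0 0 -1; 0 0 0 -1; 0 0 0 -1")

```text
time: 10.65
position: [0.4737, 0.0665, 0.0673]
eef_rot: [3.141, 0.0, -3.055]
force: [-0.6, -0.3, -0.0]
gripper_width: 0.0599
grasp_force: 0.0
```

```bash
python3 -c "
from h import *
go(.472,.065,.007,187.8)
"
```

```text
[ 0.018 -0.013  0.603] -0.063
```

Request:
jog_arm(steps="0.02 -0.01 0.1 -0.06; 0.02 -0.01 0.2 -0.06; 0.02 -0.01 0.3 -0.06; 0.02 -0.01 0.4 -0.06; 0.02 -0.01 0.5 -0.06; 0.02 -0.01 0.57 -0.06; 0.02 -0.01 0.6 -0.06; 0.02 -0.01 0.6 -0.06")

```text
time: 11.45
position: [0.471, 0.0647, 0.0069]
eef_rot: [3.141, -0.001, -3.006]
force: [0.0, 0.1, -0.1]
gripper_width: 0.0605
grasp_force: 0.0
```

Request:
jog_arm(steps="-0.04 0 0 0; -0.09 0 0 0; -0.14 0 0 0; -0.19 0 0 0; -0.24 0 0 0; -0.3 0 0 0; -0.36 0 0 0; -0.42 0 0 0; -0.48 0 0 0; -0.54 0 0 0; -0.6 0 0 0; -0.66 0 0 0; -0.72 0 0 0; -0.77 0 0 0; -0.82 0 0 0; -0.86 0 0 0; -0.89 0 0 0; -0.92 0 0 0; -0.94 0 0 0; -0.95 0 0 0")

```text
time: 13.45
position: [0.5657, 0.0775, 0.0075]
eef_rot: [-3.142, 0.0, -3.006]
force: [-0.7, 0.1, 0.1]
gripper_width: 0.0602
grasp_force: 0.3
```

```bash
python3 -c "
from h import *
c=read_camera('top');disc(c);disc(read_camera('scene'))
go(.578,.0794,.007,187.8);cv2.imwrite('pics/t2.png',cv2.resize(c['img'][150:240,260:380],None,fx=5,fy=5)[...,::-1])
"
```

```text
disc ((0.6548393964767456, 0.08356443792581558), 0.041009217500686646) ((0.6497976183891296, 0.08387894928455353), (0.054289400577545166, 0.08640855550765991), 175.2353515625)
disc ((0.6100147366523743, 0.08284793049097061), 0.06212135776877403) ((0.6037346124649048, 0.0933503583073616), (0.06772873550653458, 0.12818512320518494), 120.89161682128906)
[-0.125  0.002  0.004] -0.001
```

View pics/t2.png

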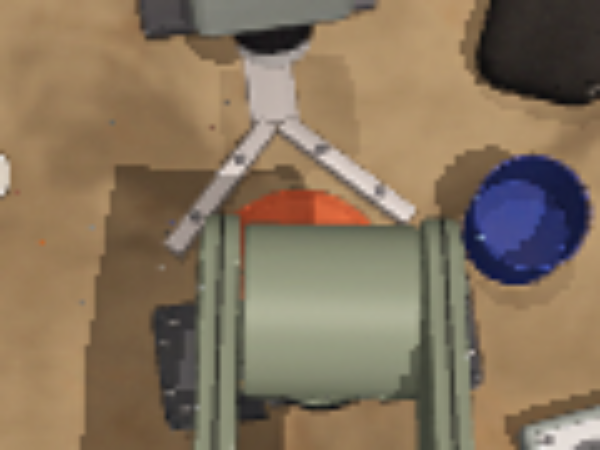

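The disc is in the V's mouth at (305,210), about 12 mm short, and the tin is untouched. I'll finish slowly and watch the force.

Request:
jog_arm(steps="-0.02 0 0 0; -0.04 0 0 0; -0.06 0 0 0; -0.08 0 0 0; -0.1 0 0 0; -0.11 0 0 0; -0.11 0 0 0")

```text
time: 14.25
position: [0.5767, 0.079, 0.0075]
eef_rot: [-3.142, 0.0, -3.006]
force: [-0.6, -1.3, 0.1]
gripper_width: 0.0602
grasp_force: 0.1
```

Request:
jog_arm(steps="-0.01 0 0 0; -0.02 0 0 0; -0.02 0 0 0")

```text
time: 14.55
position: [0.5786, 0.0793, 0.0075]
eef_rot: [-3.142, 0.0, -3.006]
force: [-0.5, -0.3, -0.8]
gripper_width: 0.0597
grasp_force: 0.2
```

Request:
jog_arm(steps="-0.01 0 0 0; -0.02 0 0 0; -0.02 0 0 0")

```text
time: 14.85
position: [0.5802, 0.0796, 0.0074]
eef_rot: [3.141, -0.001, -3.006]
force: [-1.1, 0.1, 1.1]
gripper_width: 0.06
grasp_force: 0.6
```

Request:
jog_arm(steps="-0.01 0 0 0; -0.01 0 0 0")

```text
time: 15.05
position: [0.5806, 0.0797, 0.0072]
eef_rot: [3.141, -0.002, -3.006]
force: [-2.7, 0.8, 1.3]
gripper_width: 0.0604
grasp_force: 1.4
```

Request:
jog_arm(steps="-0.01 0 0 0; -0.01 0 0 0; -0.01 0 0 0")

```text
time: 15.35
position: [0.581, 0.0798, 0.0071]
eef_rot: [3.141, -0.003, -3.006]
force: [-5.5, 0.0, 2.8]
gripper_width: 0.0603
grasp_force: 2.5
```

Request:
jog_arm(steps="-0.01 0 0 0; -0.01 0 0 0; -0.01 0 0 0")

```text
time: 15.65
position: [0.5812, 0.0799, 0.007]
eef_rot: [3.141, -0.005, -3.006]
force: [-6.3, 0.0, 3.8]
gripper_width: 0.06
grasp_force: 3.4
```

Request:
jog_arm(steps="0.03 0 0 0; 0.1 0 0 0; 0.2 0 0 0; 0.3 0 0 0; 0.4 0 -0.2 0; 0.5 0 -0.4 0; 0.7 0 -0.6 0; 0.9 0 -0.8 0; 1 0 -1 0; 1 0 -1 0; 1 0 -1 0", jaw=-1)

```text
time: 16.75
position: [0.4847, 0.0664, 0.1077]
eef_rot: [-3.141, 0.002, -3.006]
force: [0.1, -0.8, -0.4]
gripper_width: 0.0008
grasp_force: 0.0
```

```bash
python3 -c "
from h import *
c=read_camera('top');disc(c);s=read_camera('scene');disc(s);w=read_camera('wrist')
go(.497,-.094,.1,180)
a=cv2.resize(c['img'][150:230,270:370],None,fx=4,fy=4,interpolation=2)
b=cv2.resize(s['img'][190:270,290:390],None,fx=4,fy=4,interpolation=2)
cv2.imwrite('pics/t3.png',np.hstack([a,b])[...,::-1])
cv2.imwrite('pics/w3.png',w['img'][...,::-1])
"
```

```text
disc ((0.6345788836479187, 0.08789293467998505), 0.05763686075806618) ((0.6345369815826416, 0.08768827468156815), (0.11376747488975525, 0.11425603181123734), 166.85154724121094)
disc ((0.6262903213500977, 0.08372775465250015), 0.06219315528869629) ((0.6267000436782837, 0.08253103494644165), (0.11500497907400131, 0.12487592548131943), 113.12273406982422)
[ 0.054 -1.     0.039] 0.172
[-0.05  -0.606  0.024] -0.0
```

View pics/t3.png

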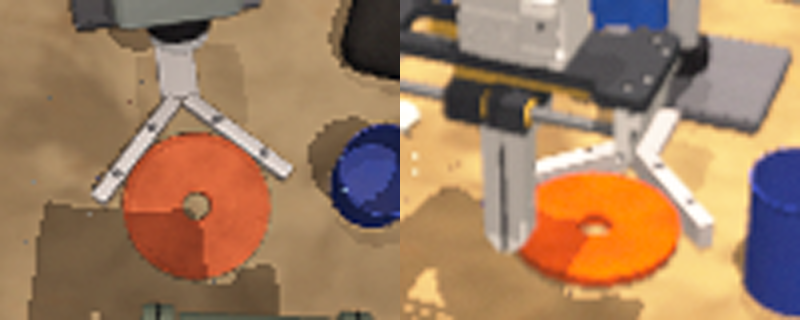

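View pics/w3.png

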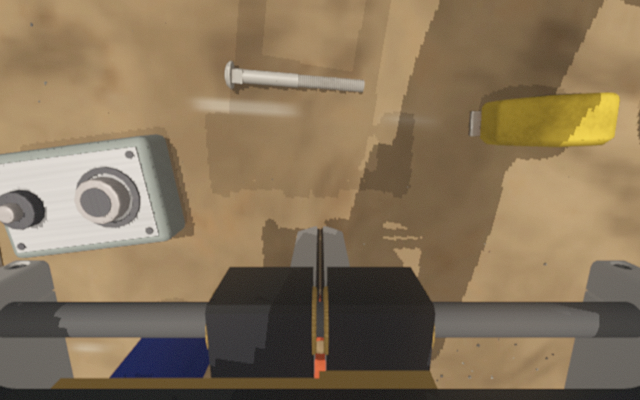

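The disc lies flat and touches both bars in both views. Its centre is within 1.5 mm of the computed home. The wrist view shows the key at (105,195) and the lamp button at (15,210), with the tape and bolt in place. Next, the key.

Request:
jog_arm(steps="0.01 -0.25 0 0.05; 0.02 -0.5 0 0.1; 0.04 -0.75 0 0.17; 0.05 -1 0 0.17; 0.05 -1 0 0.17")

```text
time: 17.4
position: [0.4931, -0.0356, 0.1064]
eef_rot: [-3.141, -0.001, 3.14]
force: [0.4, 0.7, -0.5]
gripper_width: 0.0003
grasp_force: 0.0
```

Request:
jog_arm(steps="-0.02 -0.2 0 0; -0.04 -0.4 0 0; -0.05 -0.6 0 0; -0.05 -0.6 0.1 0; -0.05 -0.6 0.1 0; -0.05 -0.6 0.1 0")

```text
time: 18.0
position: [0.497, -0.0918, 0.0962]
eef_rot: [3.14, -0.003, -3.139]
force: [0.1, 0.6, 1.0]
gripper_width: 0.0005
grasp_force: 0.0
```

```bash
python3 -c "
from h import *
print(state()['force']);go(.497,-.094,.063,180)
c=read_camera('scene')
cv2.imwrite('pics/t4.png',cv2.resize(c['img'][200:340,300:480],None,fx=4,fy=4,interpolation=2)[...,::-1])
"
```

```text
[0.06409679 0.59393183 0.99311684]
[-0.    -0.022  0.332] 0.004
```

View pics/t4.png

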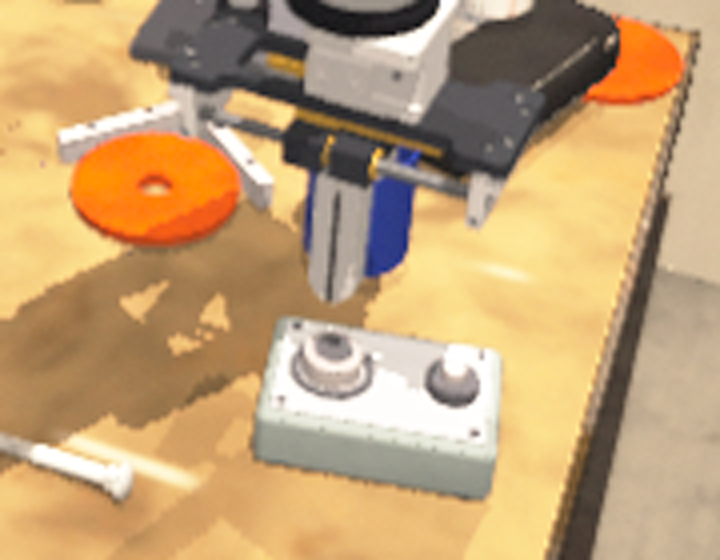

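The tip at (330,300) stands over the shutter key at (333,360), well clear of the lamp button at (455,375), and the disc is still home. I'll go down to just above the key.

Request:
jog_arm(steps="0 -0.02 0.1 0; 0 -0.02 0.2 0; 0 -0.02 0.3 0; 0 -0.02 0.35 0; 0 -0.02 0.35 0; 0 -0.02 0.35 0")

```text
time: 18.65
position: [0.4979, -0.0953, 0.0623]
eef_rot: [3.141, -0.0, -3.14]
force: [0.3, -0.4, 0.0]
gripper_width: 0.0005
grasp_force: 0.0
```

Request:
jog_arm(steps="0 0 0.01 0; 0 0 0.02 0; 0 0 0.03 0; 0 0 0.04 0; 0 0 0.05 0; 0 0 0.05 0; 0 0 0.05 0")

```text
time: 19.35
position: [0.4979, -0.0953, 0.0574]
eef_rot: [3.142, -0.0, -3.14]
force: [-0.2, 0.8, 0.7]
gripper_width: 0.0003
grasp_force: 0.0
```

Request:
jog_arm(steps="0 0 0.01 0; 0 0 0.02 0; 0 0 0.03 0; 0 0 0.03 0")

```text
time: 19.75
position: [0.498, -0.0953, 0.0545]
eef_rot: [-3.142, 0.0, -3.14]
force: [-0.9, 0.6, 2.3]
gripper_width: 0.0004
grasp_force: 1.1
```

Request:
jog_arm(steps="0 0 0.01 0; 0 0 0.02 0; 0 0 0.02 0")

```text
time: 20.05
position: [0.498, -0.0953, 0.0524]
eef_rot: [-3.142, 0.0, -3.14]
force: [0.2, 0.3, 2.9]
gripper_width: 0.0001
grasp_force: 1.4
```

```bash
python3 -c "
from bench import *
s=state();print(s['position'],s['force'],s['time'])"
```

```text
[ 0.49801864 -0.09531885  0.05244384] [0.16393144 0.30536127 2.8861661 ] 20.05
```

Request:
jog_arm(steps="0 0 0.005 0; 0 0 0.005 0; 0 0 0.005 0")

```text
time: 20.35
position: [0.498, -0.0953, 0.0522]
eef_rot: [-3.142, 0.0, -3.14]
force: [-1.7, 0.5, 5.5]
gripper_width: 0.0006
grasp_force: 2.6
```

Request:
jog_arm(steps="0 0 0.004 0; 0 0 0.004 0; 0 0 0.004 0")

```text
time: 20.65
position: [0.4981, -0.0954, 0.0522]
eef_rot: [-3.141, 0.0, -3.14]
force: [-3.0, 0.8, 7.1]
gripper_width: 0.0004
grasp_force: 3.7
```

The force rises with no travel, so this is the first click. I'll hold here.

Request:
jog_arm(steps="0 0 -0.002 0; 0 0 -0.002 0; 0 0 -0.002 0; 0 0 -0.002 0; 0 0 -0.002 0; 0 0 -0.002 0; 0 0 -0.002 0; 0 0 -0.002 0; 0 0 -0.002 0; 0 0 -0.002 0; 0 0 -0.002 0; 0 0 -0.002 0; 0 0 -0.002 0; 0 0 -0.002 0; 0 0 -0.002 0; 0 0 -0.002 0")

```text
time: 22.25
position: [0.4981, -0.0954, 0.0522]
eef_rot: [-3.141, 0.0, -3.14]
force: [-1.7, 0.5, 5.4]
gripper_width: 0.0006
grasp_force: 3.2
```

Request:
jog_arm(steps="0 0 0.015 0; 0 0 0.03 0; 0 0 0.045 0; 0 0 0.055 0; 0 0 0.06 0; 0 0 0.06 0")

```text
time: 22.85
position: [0.4982, -0.0954, 0.048]
eef_rot: [-3.141, -0.0, -3.139]
force: [-5.4, 2.3, 17.9]
gripper_width: 0.0003
grasp_force: 8.8
```

Bottomed out: 4.2 mm of further travel, 18 N. I'll let the key go and clear off.

Request:
jog_arm(steps="0 0 0.06 0; 0 0 0.03 0; 0 0 0 0; 0 0 -0.05 0; 0 0 -0.1 0; 0 0 -0.2 0; 0 0 -0.4 0; 0 0 -0.6 0; 0 0 -0.8 0; 0 0 -1 0; 0 0 -1 0; 0 0 -1 0; 0 0 -1 0")

```text
time: 24.15
position: [0.4969, -0.0949, 0.1442]
eef_rot: [3.141, -0.002, -3.14]
force: [0.5, -0.1, -0.2]
gripper_width: 0.0005
grasp_force: 0.0
```

```bash
python3 -c "
from h import *
c=read_camera('top');disc(c);s=read_camera('scene');disc(s)
a=cv2.resize(c['img'][150:310,190:430],(480,320),interpolation=2)
b=cv2.resize(s['img'][200:340,300:460],(320,320),interpolation=2)
cv2.imwrite('pics/t5.png',np.hstack([a,b])[...,::-1])
o=dict(np.load('scene0.npz'));w=pts(s);w0=pts(o)
for n,(x0,y0,x1,y1) in dict(tape=(225,261,259,292),bolt=(288,306,333,326),wrench=(245,193,298,225)).items():
    print(n,np.abs(c['img'][0].astype(int)).max()>0,np.abs(s['img'][y0:y1,x0:x1].astype(int)-o['img'][y0:y1,x0:x1]).mean().round(2))
"
```

```text
disc ((0.6347509026527405, 0.08772176504135132), 0.05780906602740288) ((0.634463906288147, 0.0875433161854744), (0.11379297077655792, 0.11452169716358185), 6.357592582702637)
disc ((0.6267930269241333, 0.08197726309299469), 0.0622304268181324) ((0.6267015933990479, 0.08228425681591034), (0.11480116844177246, 0.12473224848508835), 116.27877807617188)
tape True 6.24
bolt True 20.58
wrench True 8.19
```

View pics/t5.png

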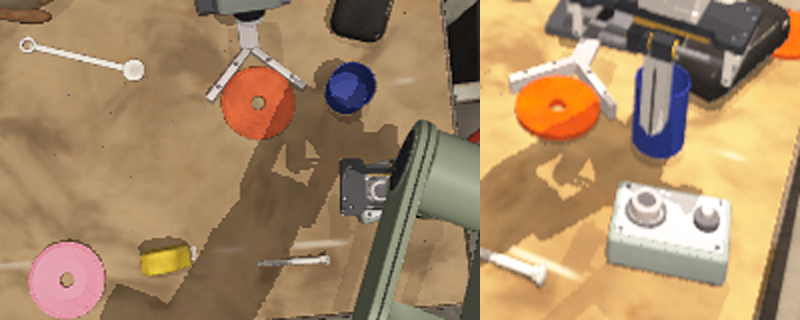

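The disc is home against both bars at (258,100). The tape, bolt, wrench and tin are where they were, the key has sprung back, and the arm is clear.

```bash
python3 -c "
from bench import *
print(hand_in())"
```

```text
the job is handed in; nothing more can be done
None
```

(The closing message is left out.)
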